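# Trim the cellar humidity gauge with a flat driver

### The job

Trim the cellar's humidity gauge: take the flat driver out of its stand, feel its blade into the slot of the gauge's spring-loaded trim screw, and, keeping it lightly pressed against the bottom of the slot all the while, turn the screw clockwise until the black needle points where the red hand points. It is a delicate instrument: never press on it with more than about 15 N, and touch it with nothing but the driver's blade. Then stand the driver back in the hole of its stand, fully home, and leave the glass and the corkscrew where they are.

Things in the scene. Friction and masses are not known exactly. Their poses are not given: they have to be found in the camera images.
- gauge: humidity gauge, a dark wooden block fixed on the table on its back, 116 (its x) x 156 (its y) x 50 mm high, origin under its centre. Its upper face, 50 mm above the origin, carries a white dial with a brass rim (93 mm across, rising 10 mm above the face) centred at its (0, +26 mm), and the trim screw's bore with a thin brass collar at its (0, -52 mm)
- screw_bore (a point): middle of the mouth of the trim screw's bore, on the gauge's upper face (50 mm up), axes as the gauge's. The bore is round, 28 mm wide, upright. On its axis sits a steel screw head 24 mm across with a straight slot right across it: 4 mm wide, 5 mm deep, mouth bevelled to 7 mm. How deep the head sits is not measured: its top lies 3 to 15 mm below the mouth
- screw_mid (a point): point on the bore's axis 9 mm below its mouth, fixed to the gauge: the middle of the range in which the top of the screw head can lie. The head gives when pushed down: 2 N to start it, then 6 N per mm, hard stop after 2 mm (about 14 N), and springs back up. It turns against about 0.03 N m of friction and stays at the angle where it is left
- needle (a joint): angle of the black needle, rad: 0 points along the gauge's +x, grows clockwise seen from above. It follows the screw one to one: turning the screw clockwise makes it grow by the same angle. The slot's lie is not measured: at needle value n the slot runs along the gauge's y axis turned clockwise by n + p, p a hidden constant between -0.35 and +0.35 rad
- red_hand (a joint): angle of the red hand that shows where the needle has to point, same zero and direction as the needle; it stays still. At the start it stands 0.35 to 1.2 rad clockwise of the needle
- needle_tip (a point): tip of the black needle, 36 mm from the middle of the dial
- red_hand_tip (a point): tip of the red hand, 36 mm from the middle of the dial
- driver: flat driver standing upright in its stand, blade down, 150 mm long, 0.11 kg. Origin at the middle of the blade's tip, z up the shaft. Blade 14 mm wide (its y) and 2 mm thick (its x), 14 mm long; shaft 8 mm thick up to 62 mm; round black flange 35 mm across from 62 to 67 mm, which rests on the stand; orange square handle 24 x 24 mm (faces across its x and y) from 67 to 147 mm
- stand: wooden driver stand fixed on the table, 70 x 70 x 70 mm (84 mm wide trim at the foot), origin under its centre
- stand_hole (a point): middle of the mouth of the stand's upright round hole, on its top (70 mm up). The hole is 21 mm wide with a bevelled mouth and goes right through; with the driver home its flange lies on the top and the blade's tip is 62 mm below this point
- glass: stemmed tasting glass, 65 mm wide and 155 mm tall, standing; origin under its foot. Leave it alone
- corkscrew: winged metal corkscrew standing on its bell, 39 x 84 x 138 mm; origin under its centre. Leave it alone
Not all that is in view belongs to the job. Of the things like the driver, leave any that is pink; of the rest the smaller one is meant.

How it is judged:
On the way, in this order (a step that is already met when the one before it is completed fails the run):
1. the driver is lifted out of its stand (height (world z) of driver above 0.075 m), for 0.1 s.
2. the needle points where the red hand points while the driver, upright over the screw, is pressed against the bottom of its slot with at least 2 N (horizontal distance between needle_tip and red_hand_tip below 0.0035 m and contact force between driver and slot_floor above 2 N and horizontal distance between driver and screw_bore below 0.005 m and angle between driver's own z axis and vertical below 0.15 rad), for 0.2 s.
At the end, for the whole second after the job is handed in: The needle's tip is within 3.5 mm of the red hand's tip seen from above (about 0.1 rad), and the driver stands upright and at rest in the stand's hole, its flange within 4 mm of the top (horizontal distance between needle_tip and red_hand_tip below 0.0035 m and horizontal distance between driver and stand_hole below 0.008 m and z of driver in the frame of stand_hole below -0.058 m and angle between driver's own z axis and vertical below 0.1 rad and linear speed of driver below 0.02 m/s); the robot touches nothing.
It fails at once if the driver loads the gauge with more than 25 N (sum of its contact forces, the turning ones included) (contact force between driver and gauge above 25 N).
It fails at once if the needle, 6 mm or more from its start and not yet at the red hand, is turned (faster than 0.3 rad/s) while the blade presses on the bottom of the slot with less than 1 N (distance of needle_tip from where it was at the start of the episode above 0.006 m and horizontal distance between needle_tip and red_hand_tip above 0.0035 m and (velocity of joint needle above 0.3 rad/s or velocity of joint needle below -0.3 rad/s) and contact force between driver and slot_floor below 1 N).
It fails at once if the robot itself (arm, gripper or fingers) touches the gauge with more than 2 N (contact force between any of the arm, the fingers and gauge above 2 N).
It fails at once if the glass is moved or tipped (distance of glass from where it was at the start of the episode above 0.02 m or angle between glass's own z axis and vertical above 0.3 rad).
It fails at once if the corkscrew is moved or tipped (distance of corkscrew from where it was at the start of the episode above 0.02 m or angle between corkscrew's own z axis and vertical above 0.3 rad).
It also fails if it takes over 67 s, if anything falls off the work surface, if the arm or the gripper's body presses on something with over 40 N, if the wrist force passes 120 N, or if a joint passes its speed limit or range.

### The arm

A 7-joint arm with a two-finger parallel gripper is mounted at the origin on the work surface; the furniture and walls round the work are solid. World frame = base frame: x ahead of the robot, y to its left, z up, the work surface at z = 0. Lengths are in m, angles in rad, forces in N, time in s.
With the tool pointing down it reaches from about 0.425 to 0.875 m from the base axis. Payload 8.4 kg.
Tool frame: the origin (TCP) lies on the centre line of the jaws, within the pads' length; the fingertips stand 22 mm ahead of it and the grasp point (between the pads) lies 3 mm ahead of it; z points along the fingers, y is the line along which they close (so a half turn about z gives the same grasp; the last joint's range is limited). The gripper opens to 87 mm and grips with 3 to 60 N. Pads are 19 mm wide; open, the fingers measure 117 mm over their backs; the gripper's body (75 mm by 190 mm) begins 51 mm behind the grasp point.
Start: joints at [1.01, 0.333, 0.04, 1.465, -0.013, 1.343, -0.059], TCP at [0.29, -0.582, 0.245] pointing down, gripper open.
Joint ranges: [-2.58, 2.58], [-0.38, 2.09], [-1.3, 1.39], [0.25, 2.4], [-1.5, 4.64], [0.08, 2.09], [-2.65, 2.65]. Speed limits (rad/s): [2.22, 2.22, 2.79, 2.79, 3.14, 3.14, 3.14].

### API

Orientations are given as a 3x3 rotation matrix whose columns are the frame's x, y, z axes.
In Python, from cell import telemetry, cams, robot gives the robot as it stands.
- The arm moves only by the tool apply_moves, never from a script. Its argument "series" is a list of rows, each a list of 3 entries, a list of its own where there are three numbers: the shift along the tool's x, y, z in cm, then the turn about the tool's z in rad, then the closure, from 0 (fully open) to 1 (shut). In form: [[[tx, ty, tz], roll, grip], ...]. A call has 1 to 20 rows; each row is the pose to reach, as a shift and turn from the pose commanded when the call began, along the tool's axes at that moment; what a row does not reach only later rows make up. A row lasts 1/12 s, in which the tool goes at most 41.7 mm and 7.16 degrees, less where a joint would pass 70% of its speed; a pose out of reach is approached as far as the arm can. A call with a gripper value outside its range is refused whole. The fingers move at their own pace and stop on an object; "force" is the grip in N (left out, the last holds). Time passes only in rows, so rows that repeat a pose let the fingers close. It gives the time, the measured TCP pose, the force, the opening and the grip force at its end, in the units of the state.
- telemetry.observe(): the state, without advancing time (a new reading comes with each control period).
- cams.snapshot(name): name is "side" or "top" or "wrist"; returns the picture (400x640x3 uint8, red, green, blue); there is no depth.
- cams.camera_info(name): a dict with "K" (3x3 intrinsics, pixels), "T" (4x4, takes a point from camera to world coordinates). Camera axes: x right, y up, looking along -z (the intrinsics and any distortion apply to the point x, -y, -z); pixel columns grow to the right and rows downward; lengths in m; the calibration is good to about 2 mm. A picture is of the moment at which its call begins: read the wrist's pose just before it. camera_info takes no time and is no camera call; for the wrist camera it gives the pose at the moment of the call.
- robot.close_job(): hands the job in; it is judged then, once.
The state is a dict: "clock": time; "qpos": joint angles; "joint_velocities": joint speeds; "tau": joint torques, N m; "tool_pos": TCP position; "eef_rot": TCP orientation; "contact_force": force on the tool from outside, world axes, zero at the start; "wrist_torque": the same for the moment, N m; "gripper_width": finger opening in m; "grasp_force": force on a finger pad.
Only numpy, scipy, OpenCV 4.12 (cv2) and the standard library are available. Lean on these libraries where they do the work, as an engineer would, in place of code of your own. Each camera call takes 0.05 s, during which the arm holds its last target. There are 200 camera calls.

## Working session

There is one attempt and no reset: what is moved stays moved. The work goes in short steps, Python scripts to look and compute and a tool call to move; the robot and the scene stay as the last step left them, time stands still between calls to the robot, and variables do not carry over. Pictures are saved under pics/ and viewed, at most 10 in all, crops included, and the job is handed in when it is done.

Besides the shell and the picture viewer there is one more tool, called after "Emit:" as name(argument=value, ...) on one line, values as JSON. apply_moves: Moves the arm, as the interface text tells. Its arguments: {"type":"object","properties":{"series":{"type":"array"},"force":{"type":"number"}},"required":["series"]}

```bash
mkdir -p pics; ls; python3 - <<'E'
from cell import telemetry,cams
import cv2,numpy as np
s=telemetry.observe()
print({k:np.round(v,3).tolist() for k,v in s.items()})
for n in ["top","side"]:
    i=cams.camera_info(n);print(n,np.round(i["K"],1).tolist(),np.round(i["T"],3).tolist(),[k for k in i])
    cv2.imwrite(f"pics/{n}0.png",cams.snapshot(n)[:,:,::-1])
E
```

```text
pics
{'clock': 0.0, 'qpos': [1.01, 0.334, 0.04, 1.466, -0.013, 1.343, -0.059], 'joint_velocities': [0.0, 0.001, 0.001, 0.001, -0.001, 0.002, 0.001], 'tau': [0.001, -65.636, 1.335, -40.38, -0.06, 0.045, 0.0], 'tool_pos': [0.289, -0.582, 0.244], 'eef_rot': [[0.895, 0.446, -0.001], [0.446, -0.895, 0.001], [-0.0, -0.002, -1.0]], 'contact_force': [-0.37, -0.365, 0.346], 'wrist_torque': [0.034, 0.014, 0.005], 'grasp_force': 0.0, 'gripper_width': 0.087}
top [[471.3, 0.0, 322.6], [0.0, 471.3, 197.8], [0.0, 0.0, 1.0]] [[-0.012, 0.984, -0.178, 0.305], [-1.0, -0.013, -0.006, 0.088], [-0.008, 0.178, 0.984, 1.335], [0.0, 0.0, 0.0, 1.0]] ['K', 'T']
side [[426.7, 0.0, 316.3], [0.0, 426.7, 196.6], [0.0, 0.0, 1.0]] [[-0.834, 0.371, -0.409, 0.127], [-0.552, -0.55, 0.626, 0.715], [0.007, 0.748, 0.664, 0.753], [0.0, 0.0, 0.0, 1.0]] ['K', 'T']
```

View pics/top0.png

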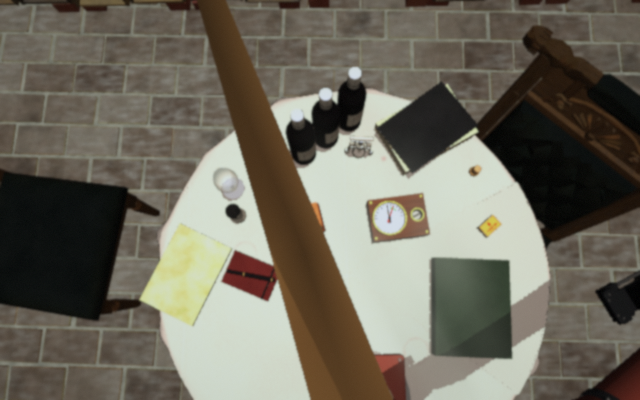

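View pics/side0.png

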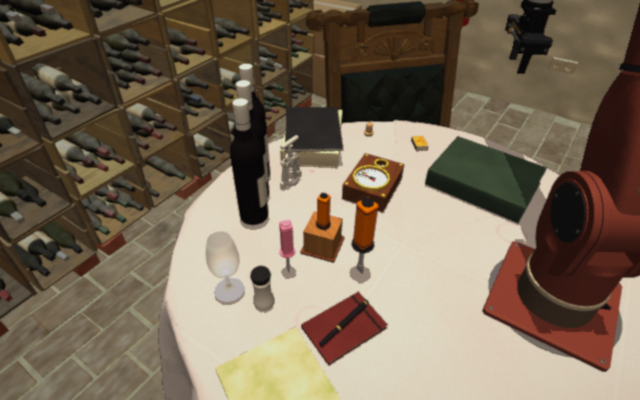

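The side view shows three driver-like things: the pink one at (287,240), a larger orange one standing alone at (365,225), and a smaller orange one in the wooden stand at (323,210). The smaller one fits: it isn't pink, it's the smaller of the rest, and it's in the stand. The gauge is at about (372,178) in side and (398,218) in top, with the dial at (390,217) and the bore at (417,213). I'll measure these and enlarge a crop to confirm.

```bash
cat > h.py <<'E'
import numpy as np,cv2
from cell import telemetry,cams
def ray(i,u,v):
    K,T=np.array(i["K"]),np.array(i["T"])
    d=T[:3,:3]@(np.linalg.inv(K)@[u,v,1]*[1,-1,-1]); return T[:3,3],d
def plane(i,u,v,z):
    o,d=ray(i,u,v); return o+d*(z-o[2])/d[2]
def proj(i,p):
    K,T=np.array(i["K"]),np.array(i["T"])
    c=T[:3,:3].T@(np.asarray(p,float)-T[:3,3])*[1,-1,-1]; q=K@c; return q[:2]/q[2]
E
python3 - <<'E'
from h import *
t,s,w=[cams.camera_info(n) for n in("top","side","wrist")]
for n,i,u,v,z in [("dial",t,390,217,.06),("bore",t,417,213,.05),("dial",s,372,178,.06),("bore",s,382,163,.05),("standtop",s,323,224,.07),("drivertop",s,324,196,.155),("big",s,361,272,0),("pink",s,289,270,0),("glass",t,233,192,0),("glass",s,229,290,0),("cork",s,290,180,0),("cork",t,360,150,.1)]:
    print(n,plane(i,u,v,z).round(3))
print(np.round(w["K"],1).tolist(),np.round(w["T"],3).tolist())
a=cv2.imread("pics/side0.png")[120:300,230:430]
cv2.imwrite("pics/crop.png",cv2.resize(a,None,fx=4,fy=4,interpolation=2)[:600])
st=telemetry.observe();R=st["eef_rot"];
T=np.array(w["T"]);print("cam in tool",(np.array(R).T@(T[:3,3]-st["tool_pos"])).round(3),(np.array(R).T@T[:3,:3]).round(2).tolist())
E
```

```text
dial [ 0.48  -0.087  0.06 ]
bore [ 0.492 -0.163  0.05 ]
dial [ 0.475 -0.08   0.06 ]
bore [ 0.488 -0.164  0.05 ]
standtop [0.484 0.139 0.07 ]
drivertop [0.483 0.14  0.155]
big [0.37  0.159 0.   ]
pink [ 0.506  0.243 -0.   ]
glass [0.567 0.355 0.   ]
glass [ 0.58   0.358 -0.   ]
cork [ 0.69  -0.013  0.   ]
cork [ 0.659 -0.007  0.1  ]
[[346.0, 0.0, 319.9], [0.0, 346.0, 198.7], [0.0, 0.0, 1.0]] [[0.445, 0.857, 0.26, 0.361], [-0.896, 0.426, 0.128, -0.546], [-0.001, -0.29, 0.957, 0.384], [0.0, 0.0, 0.0, 1.0]]
cam in tool [ 0.08   0.    -0.141] [[-0.0, 0.96, 0.29], [1.0, 0.0, -0.0], [-0.0, 0.29, -0.96]]
```

View pics/crop.png

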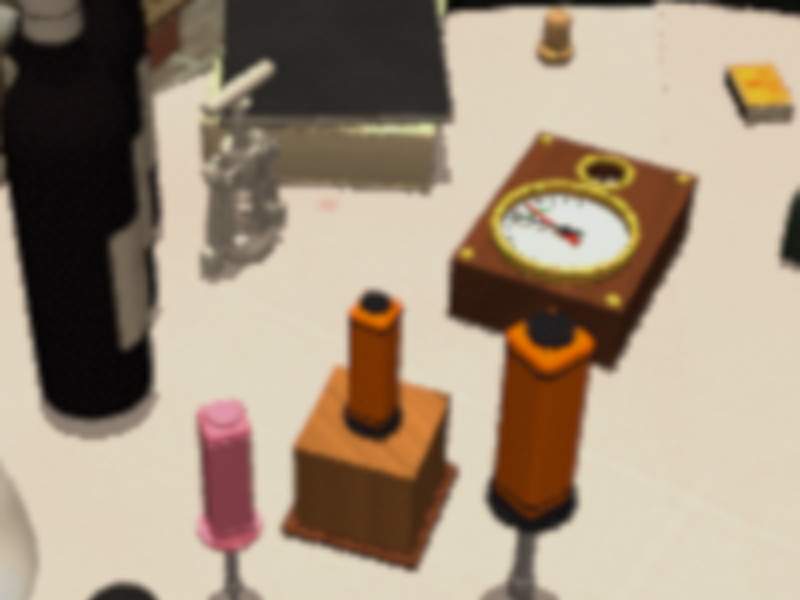

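The crop confirms it: the small orange driver sits in the wooden stand at side pixel (323,210). The large orange one and the pink one are decoys. Next is a close wrist view of the gauge on the way over.

```bash
cat >> h.py <<'E'
def shift(p,s=None):
    s=s or telemetry.observe(); return (100*np.array(s["eef_rot"]).T@(np.array(p)-s["tool_pos"])).round(2)
E
python3 - <<'E'
from h import *
s=cams.camera_info("side")
print(shift([.515,-.11,.17]))
print("bottle",plane(s,253,215,0),"pinktop",plane(s,287,223,.13),"bigtop")
# heights from vertical line
def height(i,base,u,v):
    z=np.linspace(0,.35,351); q=np.array([proj(i,[*base[:2],a]) for a in z]); return z[np.argmin(abs(q[:,1]-v))]
print("big",height(s,plane(s,361,272,0),366,200),"pink",height(s,plane(s,289,270,0),287,222))
E
```

```text
[ 41.21 -32.16   7.42]
bottle [0.68527623 0.15238569 0.        ] pinktop [0.51577599 0.22877358 0.13      ] bigtop
big 0.215 pink 0.151
```

Emit:
apply_moves(series=[[[41.2,-32.2,2],0,0],[[41.2,-32.2,2],0,0],[[41.2,-32.2,2],0,0],[[41.2,-32.2,2],0,0],[[41.2,-32.2,2],0,0],[[41.2,-32.2,2],0,0],[[41.2,-32.2,2],0,0],[[41.2,-32.2,2],0,0],[[41.2,-32.2,2],0,0],[[41.2,-32.2,2],0,0],[[41.2,-32.2,2],0,0],[[41.2,-32.2,7.4],0,0],[[41.2,-32.2,7.4],0,0],[[41.2,-32.2,7.4],0,0],[[41.2,-32.2,7.4],0,0],[[41.2,-32.2,7.4],0,0],[[41.2,-32.2,7.4],0,0],[[41.2,-32.2,7.4],0,0]])

```text
clock: 1.6
tool_pos: [0.5151, -0.1116, 0.1715]
eef_rot: [[0.896, 0.444, 0.001], [0.444, -0.896, -0.001], [0.001, 0.001, -1.0]]
contact_force: [-0.5, -0.2, 0.4]
gripper_width: 0.0876
grasp_force: 0.0
```

```bash
python3 - <<'E'
from h import *
import json
s=telemetry.observe();i=cams.camera_info("wrist");im=cams.snapshot("wrist")
print(s["clock"],np.round(s["qpos"],2),np.round(s["tool_pos"],4),np.round(s["eef_rot"],3).tolist())
cv2.imwrite("pics/w1.png",im[:,:,::-1]);json.dump({k:np.array(i[k]).tolist() for k in i},open("w1.json","w"))
for p in([.478,-.084,.06],[.49,-.163,.05]):print(proj(i,p))
E
```

```text
1.6 [ 0.45  0.16 -0.35  1.84  0.06  1.15 -1.03] [ 0.5151 -0.1116  0.1715] [[0.896, 0.444, 0.001], [0.444, -0.896, -0.001], [0.001, 0.001, -1.0]]
[266.82784516 228.68006339]
[361.70390111 251.35692139]
```

View pics/w1.png

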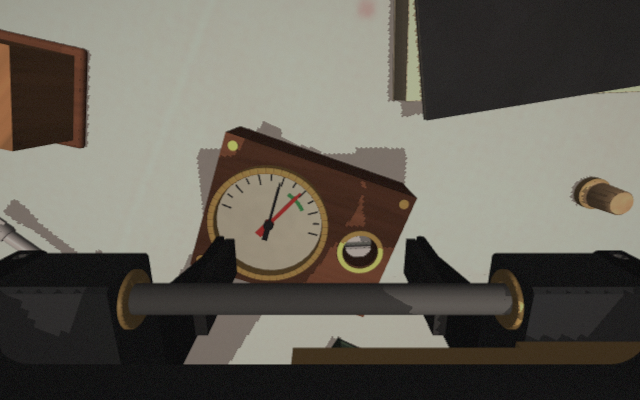

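The wrist view shows the dial centred at about (268,224), the black needle tip at (281,183), the red hand tip at (300,194), and the bore collar at (360,251) with part of the screw head visible. I'll enlarge it.

```bash
python3 - <<'E'
import cv2
a=cv2.imread("pics/w1.png")
d=cv2.resize(a[155:285,205:335],(520,520),interpolation=2)
b=cv2.resize(a[226:276,334:384],(280,280),interpolation=2)
b=cv2.convertScaleAbs(b,alpha=1.8)
import numpy as np
b=cv2.copyMakeBorder(b,0,240,0,0,cv2.BORDER_CONSTANT)
cv2.imwrite("pics/w1c.png",np.hstack([d,b]))
E
```

```text
(no output)
```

View pics/w1c.png

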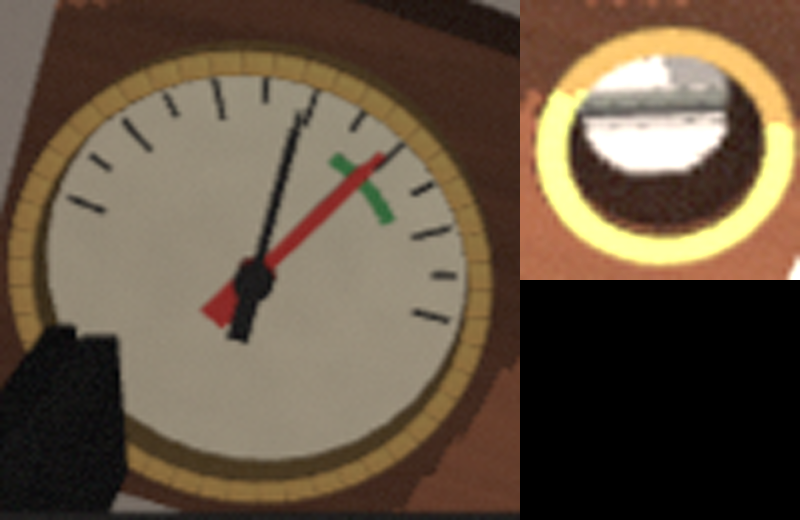

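```bash
python3 - <<'E'
from h import *
import json
i=json.load(open("w1.json"))
px=lambda x,y:(205+x/4,155+y/4)
bx=lambda x,y:(334+(x-520)/5.6,226+y/5.6)
dial=plane(i,*px(250,275),.06); bore=plane(i,*bx(666,145),.0505)
print("dial",dial.round(4),"bore",bore.round(4),"dist",np.linalg.norm((dial-bore)[:2]))
g=(dial-bore)[:2];ang=np.arctan2(g[1],g[0]);print("gauge y dir",ang)
for z in(.052,.056):
    c,n,r=[plane(i,*px(*p),z)[:2] for p in((255,282),(302,112),(382,157))]
    a=lambda v:np.arctan2(v[1],v[0])
    print(z,"c",c.round(4),"len",np.linalg.norm(n-c),np.linalg.norm(r-c),"needle",(ang-np.pi/2)-a(n-c),"red",ang-np.pi/2-a(r-c),"d",a(n-c)-a(r-c))
for d in(3,6,9,12,15):print(d,proj(i,[*bore[:2],.05-d/1e3]).round(1))
print("slot px",bx(655,108))
for z in(.047,.04):
  p,q=plane(i,*bx(585,110),z),plane(i,*bx(725,102),z);print("slot ang",np.arctan2(*(p-q)[1::-1]))
for n in("rimpx",):
  for p in((8,275),(492,275),(250,48),(250,502)):print(np.linalg.norm((plane(i,*px(*p),.06)-dial)[:2]))
E
```

```text
dial [ 0.482  -0.0828  0.06  ] bore [ 0.4892 -0.1619  0.0505] dist 0.0793635004654637
gauge y dir 1.6611199517240223
0.052 c [ 0.4778 -0.0845] len 0.03675145443185182 0.03681005074471498 needle -0.07567434386810198 red 0.41373505546548467 d 0.4894093993335866
0.056 c [ 0.4794 -0.0844] len 0.03618636145094263 0.036244056782725804 needle -0.07567434386810198 red 0.41373505546548434 d 0.4894093993335863
3 [359.6 250.1]
6 [359.2 248.5]
9 [358.8 247. ]
12 [358.4 245.6]
15 [358.1 244.1]
slot px (358.10714285714283, 245.28571428571428)
slot ang 2.0907791443397477
slot ang 2.0907791443397477
0.04702856009528448
0.04705819474743903
0.044903992245040304
0.04968350005222949
```

```bash
python3 - <<'E'
from h import *
print(shift([.5,.145,.28]))
E
```

```text
[ 10.03 -23.64 -10.88]
```

Emit:
apply_moves(series=[[[0,0,-10.9],0,0],[[0,0,-10.9],0,0],[[4,-10,-10.9],0,0],[[10,-23.6,-10.9],0,0],[[10,-23.6,-10.9],0,0],[[10,-23.6,-10.9],0,0],[[10,-23.6,-10.9],0,0],[[10,-23.6,-10.9],0,0],[[10,-23.6,-10.9],0,0],[[10,-23.6,-10.9],0,0],[[10,-23.6,-10.9],0,0]])

```text
clock: 2.57
tool_pos: [0.4996, 0.1454, 0.28]
eef_rot: [[0.895, 0.446, 0.001], [0.446, -0.895, -0.0], [0.001, 0.001, -1.0]]
contact_force: [0.7, -0.4, -0.3]
gripper_width: 0.0868
grasp_force: 0.0
```

```bash
python3 - <<'E'
from h import *
import json
s=telemetry.observe();i=cams.camera_info("wrist");im=cams.snapshot("wrist")
print(s["clock"],np.round(s["qpos"],2),np.round(s["tool_pos"],4),np.round(s["eef_rot"],3).tolist())
cv2.imwrite("pics/w2.png",im[:,:,::-1]);json.dump({k:np.array(i[k]).tolist() for k in i},open("w2.json","w"))
E
python3 -c "
import cv2
a=cv2.imread('pics/w2.png')
cv2.imwrite('pics/w2c.png',cv2.resize(a[100:300,190:450],None,fx=3,fy=3,interpolation=2))"
```

```text
2.5667 [ 0.18  0.09 -0.57  1.7   0.05  1.37 -1.52] [0.4996 0.1454 0.28  ] [[0.895, 0.446, 0.001], [0.446, -0.895, -0.0], [0.001, 0.001, -1.0]]
```

View pics/w2c.png

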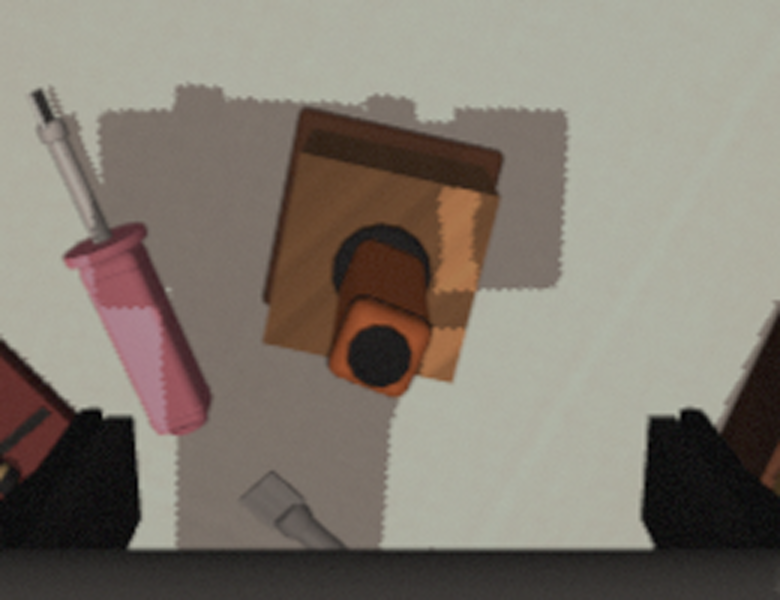

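The crop shows the handle top with its black cap at (380,354) and the square's corners at about (352,298), (430,322), (405,395) and (330,365). The pink driver is to the left, and the big driver's blade is at lower centre.

```bash
python3 - <<'E'
from h import *
import json
i=json.load(open("w2.json"));s=telemetry.observe();R=np.array(s["eef_rot"])
P=lambda x,y,z:plane(i,190+x/3,100+y/3,z)
cap=P(380,354,.158);print("cap",cap.round(4))
c=[P(*q,.152) for q in((352,298),(430,322),(405,395),(330,365))]
print("centre",np.mean(c,0).round(4))
for a,b in((0,1),(1,2),(3,2),(0,3)):
    d=R.T@(c[b]-c[a]);print(np.linalg.norm(d),np.arctan2(-d[0],d[1]))
st=[P(*q,.07) for q in((303,152),(497,193),(453,382),(264,343))];print("stand",np.mean(st,0).round(4),[np.linalg.norm(st[k]-st[k-1]).round(4) for k in range(4)])
for a,b in((0,1),(1,2),(3,2),(0,3)):
    d=R.T@(st[b]-st[a]);print(np.arctan2(-d[0],d[1]))
fl=P(382,268,.075);print("flange",fl.round(4))
# tip visibility
T=np.array(i["T"]);print("tip px",[proj(i,s["tool_pos"]+R[:,2]*d).round(0) for d in(.06,.08,.1,.12)])
print("shift to stand top",shift([*cap[:2],.12],s))
E
```

```text
cap [0.4841 0.1404 0.158 ]
centre [0.4843 0.1408 0.152 ]
0.022248925773414436 0.3114216354205997
0.0224103000000659 1.8742589844505142
0.02255714180507342 0.4049495377175308
0.020302966944876027 1.883758038311767
stand [0.4829 0.1409 0.07  ] [np.float64(0.0702), np.float64(0.0676), np.float64(0.0707), np.float64(0.0695)]
0.20901002615496936
1.7669320190133533
0.2161314521737974
1.7937649215487297
flange [0.4853 0.141  0.075 ]
tip px [array([321., 228.]), array([321., 217.]), array([321., 208.]), array([321., 200.])]
shift to stand top [-1.57 -0.35 15.97]
```

Emit:
apply_moves(series=[[[-1.55,-0.37,4],0.11,0],[[-1.55,-0.37,8],0.22,0],[[-1.55,-0.37,10],0.33,0],[[-1.55,-0.37,12],0.33,0],[[-1.55,-0.37,14],0.33,0],[[-1.55,-0.37,16.3],0.33,0],[[-1.55,-0.37,16.3],0.33,0],[[-1.55,-0.37,16.3],0.33,0],[[-1.55,-0.37,16.3],0.33,0]])

```text
clock: 3.37
tool_pos: [0.4847, 0.1414, 0.1178]
eef_rot: [[0.992, 0.13, 0.001], [0.13, -0.992, 0.0], [0.001, 0.0, -1.0]]
contact_force: [0.4, -0.0, 0.3]
gripper_width: 0.087
grasp_force: 0.0
```

Emit:
apply_moves(series=[[[0,0,0],0,0.5],[[0,0,0],0,0.9],[[0,0,0],0,0.9],[[0,0,0],0,0.9],[[0,0,0],0,0.9],[[0,0,0],0,0.9],[[0,0,0],0,0.9],[[0,0,0],0,0.9],[[0,0,0],0,0.9],[[0,0,0],0,0.9]], force=40)

```text
clock: 4.2
tool_pos: [0.4838, 0.1422, 0.1165]
eef_rot: [[0.991, 0.131, -0.0], [0.131, -0.991, 0.0], [-0.0, -0.0, -1.0]]
contact_force: [0.0, -0.1, -0.4]
gripper_width: 0.0287
grasp_force: 0.0
```

Emit:
apply_moves(series=[[[0,0,0],0,0.9],[[0,0,0],0,0.9],[[0,0,0],0,0.9],[[0,0,0],0,0.9],[[0,0,0],0,0.9],[[0,0,0],0,0.9]])

```text
clock: 4.7
tool_pos: [0.4838, 0.1421, 0.1165]
eef_rot: [[0.991, 0.131, -0.0], [0.131, -0.991, -0.0], [-0.0, -0.0, -1.0]]
contact_force: [0.2, -0.1, -0.3]
gripper_width: 0.0237
grasp_force: 39.7
```

Emit:
apply_moves(series=[[[0,0,-2],0,0.9],[[0,0,-5],0,0.9],[[0,0,-8],0,0.9],[[0,0,-11],0,0.9],[[0,0,-14],0,0.9],[[0,0,-14],0,0.9],[[0,0,-14],0,0.9],[[0,0,-14],0,0.9]])

```text
clock: 5.37
tool_pos: [0.4835, 0.142, 0.2558]
eef_rot: [[0.991, 0.131, -0.001], [0.131, -0.991, -0.0], [-0.001, 0.0, -1.0]]
contact_force: [0.2, 1.0, -1.4]
gripper_width: 0.0241
grasp_force: 39.7
```

```bash
python3 - <<'E'
from h import *
import json
s=telemetry.observe();i=cams.camera_info("wrist");im=cams.snapshot("wrist")
print(s["clock"],np.round(s["qpos"],2),np.round(s["tool_pos"],4),np.round(s["eef_rot"],3).tolist(),s["gripper_width"],s["contact_force"])
R=np.array(s["eef_rot"])
print([proj(i,s["tool_pos"]+R[:,2]*d).round(1) for d in(.03,.06,.095,.1085)])
cv2.imwrite("pics/w3.png",im[:,:,::-1]);json.dump({k:np.array(i[k]).tolist() for k in i},open("w3.json","w"))
a=im[150:300,220:420,::-1]
cv2.imwrite('pics/w3c.png',cv2.resize(a,None,fx=4,fy=4,interpolation=2))
E
```

```text
5.3667 [ 0.17  0.06 -0.56  1.77  0.04  1.32 -1.84] [0.4835 0.142  0.2558] [[0.991, 0.131, -0.001], [0.131, -0.991, -0.0], [-0.001, 0.0, -1.0]] 0.024064310120979895 [ 0.18780682  0.99171645 -1.42282362]
[array([319.6, 248.5]), array([319.6, 227.9]), array([319.6, 209.8]), array([319.6, 204.1])]
```

View pics/w3c.png

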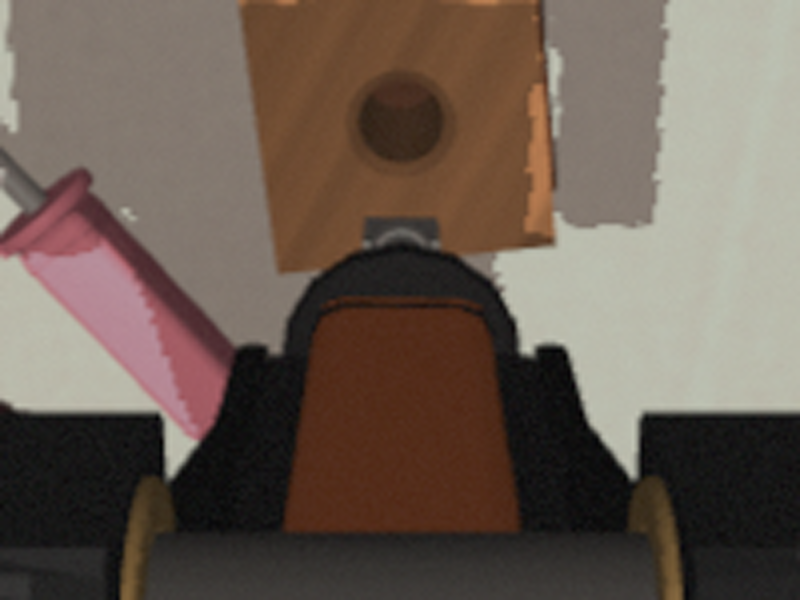

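The blade's width runs along tool y, and its tip shows at full-image (320.5,204.3) against a predicted (319.6,204.1). The stand hole is at (320.3,179.5).

```bash
python3 - <<'E'
from h import *
import json
i=json.load(open("w3.json"));s=telemetry.observe()
print("hole",plane(i,320.3,179.7,.07).round(4),"tip",plane(i,320.5,204.3,.1473).round(4))
print(shift([.4889,-.1613,.19],s))
E
```

```text
hole [0.4836 0.1414 0.07  ] tip [0.4833 0.1413 0.1473]
[-3.41 30.13  6.54]
```

Emit:
apply_moves(series=[[[-1,8,0],-0.1,0.9],[[-2,15,0],-0.2,0.9],[[-3.4,30.1,0],-0.387,0.9],[[-3.4,30.1,0],-0.387,0.9],[[-3.4,30.1,0],-0.387,0.9],[[-3.4,30.1,0],-0.387,0.9],[[-3.4,30.1,0],-0.387,0.9],[[-3.4,30.1,0],-0.387,0.9],[[-3.4,30.1,0],-0.387,0.9],[[-3.4,30.1,0],-0.387,0.9],[[-3.4,30.1,3],-0.387,0.9],[[-3.4,30.1,6.5],-0.387,0.9],[[-3.4,30.1,6.5],-0.387,0.9],[[-3.4,30.1,6.5],-0.387,0.9],[[-3.4,30.1,6.5],-0.387,0.9],[[-3.4,30.1,6.5],-0.387,0.9]])

```text
clock: 6.75
tool_pos: [0.4908, -0.1604, 0.1935]
eef_rot: [[0.868, 0.496, 0.002], [0.496, -0.868, -0.001], [0.002, 0.002, -1.0]]
contact_force: [-0.5, -0.3, -0.5]
gripper_width: 0.0237
grasp_force: 39.7
```

```bash
python3 - <<'E'
from h import *
import json
s=telemetry.observe();i=cams.camera_info("wrist");im=cams.snapshot("wrist")
print(s["clock"],np.round(s["qpos"],2),np.round(s["tool_pos"],4),np.round(s["eef_rot"],3).tolist(),s["gripper_width"],s["contact_force"])
R=np.array(s["eef_rot"])
cv2.imwrite("pics/w4.png",im[:,:,::-1]);json.dump({k:np.array(i[k]).tolist() for k in i},open("w4.json","w"))
print(proj(i,s["tool_pos"]+R[:,2]*.1085),proj(i,[.4889,-.1613,.05]),shift([.4889,-.1613,.19],s))
a=im[150:250,250:400,::-1]
cv2.imwrite('pics/w4c.png',cv2.convertScaleAbs(cv2.resize(a,(780,520),interpolation=2),alpha=1.3))
E
```

```text
6.75 [ 0.49  0.11 -0.28  1.84  0.03  1.19 -0.85] [ 0.4908 -0.1604  0.1935] [[0.868, 0.496, 0.002], [0.496, -0.868, -0.001], [0.002, 0.002, -1.0]] 0.023695171503627564 [-0.508531   -0.33357577 -0.51138255]
[319.71343017 204.01804111] [319.24908466 194.17265488] [-0.21 -0.02  0.35]
```

View pics/w4c.png

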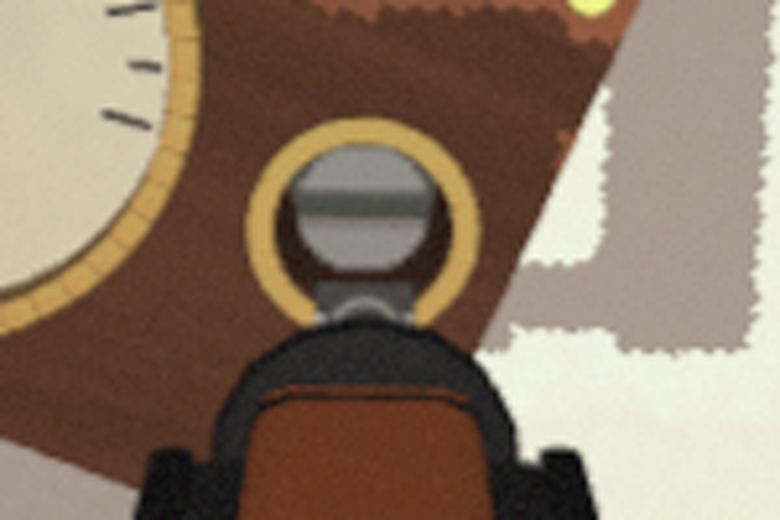

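The slot is centred at crop (364,204) and runs horizontally. The blade edge is at (365,283), parallel to it, and the bore ring is centred at (363.5,229). A 1.7 mm shift in -x aligns them.

Emit:
apply_moves(series=[[[-0.17,0,0.5],0,0.9],[[-0.17,0,1.2],0,0.9],[[-0.17,0,1.8],0,0.9],[[-0.17,0,2.2],0,0.9],[[-0.17,0,2.4],0,0.9],[[-0.17,0,2.4],0,0.9],[[-0.17,0,2.4],0,0.9],[[-0.17,0,2.4],0,0.9]])

```text
clock: 7.47
tool_pos: [0.4884, -0.1615, 0.1678]
eef_rot: [[0.868, 0.496, 0.0], [0.496, -0.868, 0.0], [0.0, 0.0, -1.0]]
contact_force: [-0.4, -0.5, -1.0]
gripper_width: 0.0236
grasp_force: 39.7
```

```bash
python3 - <<'E'
from h import *
s=telemetry.observe()
print(s["clock"],np.round(s["tool_pos"],4),np.round(s["eef_rot"],3).tolist(),np.round(s["contact_force"],2),shift([.4889,-.1613,.1415],s))
E
```

```text
7.4667 [ 0.4884 -0.1615  0.1678] [[0.868, 0.496, 0.0], [0.496, -0.868, 0.0], [0.0, 0.0, -1.0]] [-0.42 -0.52 -0.99] [0.05 0.01 2.63]
```

Emit:
apply_moves(series=[[[0.07,0,0.6],0,0.9],[[0.07,0,1.0],0,0.9],[[0.07,0,1.3],0,0.9],[[0.07,0,1.5],0,0.9],[[0.07,0,1.6],0,0.9],[[0.07,0,1.7],0,0.9],[[0.07,0,1.7],0,0.9],[[0.07,0,1.7],0,0.9]])

```text
clock: 8.13
tool_pos: [0.4889, -0.1612, 0.1506]
eef_rot: [[0.868, 0.496, 0.0], [0.496, -0.868, 0.0], [0.0, 0.0, -1.0]]
contact_force: [-0.1, 0.7, -1.6]
gripper_width: 0.024
grasp_force: 39.7
```

Emit:
apply_moves(series=[[[0,0,0.1],0,0.9],[[0,0,0.2],0,0.9],[[0,0,0.2],0,0.9]])

```text
clock: 8.38
tool_pos: [0.4888, -0.1612, 0.1484]
eef_rot: [[0.868, 0.496, -0.0], [0.496, -0.868, 0.0], [-0.0, -0.0, -1.0]]
contact_force: [-1.3, 0.4, -0.7]
gripper_width: 0.0241
grasp_force: 39.7
```

Emit:
apply_moves(series=[[[0,0,0.1],0,0.9],[[0,0,0.2],0,0.9],[[0,0,0.2],0,0.9]])

```text
clock: 8.63
tool_pos: [0.4887, -0.1612, 0.1463]
eef_rot: [[0.868, 0.496, -0.0], [0.496, -0.868, 0.0], [-0.0, -0.0, -1.0]]
contact_force: [0.8, -0.3, -0.2]
gripper_width: 0.0235
grasp_force: 39.7
```

Emit:
apply_moves(series=[[[0,0,0.08],0,0.9],[[0,0,0.15],0,0.9],[[0,0,0.15],0,0.9]])

```text
clock: 8.88
tool_pos: [0.4888, -0.1612, 0.1449]
eef_rot: [[0.868, 0.496, -0.0], [0.496, -0.868, 0.0], [-0.0, -0.0, -1.0]]
contact_force: [-0.3, 0.2, -1.1]
gripper_width: 0.0239
grasp_force: 39.7
```

Emit:
apply_moves(series=[[[0,0,0.05],0,0.9],[[0,0,0.1],0,0.9],[[0,0,0.1],0,0.9]])

```text
clock: 9.13
tool_pos: [0.489, -0.1611, 0.1441]
eef_rot: [[0.868, 0.496, 0.0], [0.496, -0.868, 0.0], [0.0, 0.0, -1.0]]
contact_force: [0.0, -0.5, -1.9]
gripper_width: 0.0237
grasp_force: 39.7
```

Emit:
apply_moves(series=[[[0,0,0.05],0,0.9],[[0,0,0.1],0,0.9],[[0,0,0.1],0,0.9]])

```text
clock: 9.38
tool_pos: [0.489, -0.1611, 0.143]
eef_rot: [[0.868, 0.496, 0.0], [0.496, -0.868, 0.0], [0.0, 0.0, -1.0]]
contact_force: [1.8, 1.1, -0.2]
gripper_width: 0.0237
grasp_force: 39.7
```

Emit:
apply_moves(series=[[[0,0,0.05],0,0.9],[[0,0,0.1],0,0.9],[[0,0,0.1],0,0.9]])

```text
clock: 9.63
tool_pos: [0.4889, -0.1611, 0.142]
eef_rot: [[0.868, 0.496, 0.0], [0.496, -0.868, 0.0], [0.0, 0.0, -1.0]]
contact_force: [0.8, -0.3, -0.7]
gripper_width: 0.0241
grasp_force: 39.7
```

Emit:
apply_moves(series=[[[0,0,0.05],0,0.9],[[0,0,0.1],0,0.9],[[0,0,0.1],0,0.9]])

```text
clock: 9.88
tool_pos: [0.4889, -0.1611, 0.141]
eef_rot: [[0.868, 0.496, 0.0], [0.496, -0.868, 0.0], [0.0, 0.0, -1.0]]
contact_force: [1.8, 0.7, 0.2]
gripper_width: 0.024
grasp_force: 39.7
```

Emit:
apply_moves(series=[[[0,0,0.05],0,0.9],[[0,0,0.1],0,0.9],[[0,0,0.1],0,0.9]])

```text
clock: 10.13
tool_pos: [0.489, -0.1611, 0.1403]
eef_rot: [[0.868, 0.496, 0.0], [0.496, -0.868, -0.0], [0.0, 0.0, -1.0]]
contact_force: [-0.3, 1.0, 3.7]
gripper_width: 0.0238
grasp_force: 39.7
```

Force rises at TCP 0.141, which puts the tip about 17.8 mm below the mouth. The head top can't lie deeper than 15 mm, so the blade is in the slot and on its floor. I'll press slightly and begin turning.

Emit:
apply_moves(series=[[[0,0,0.02],0,0.9],[[0,0,0.03],0,0.9],[[0,0,0.03],0.025,0.9],[[0,0,0.03],0.05,0.9],[[0,0,0.03],0.075,0.9],[[0,0,0.03],0.1,0.9],[[0,0,0.03],0.1,0.9]])

```text
clock: 10.72
tool_pos: [0.4892, -0.1611, 0.14]
eef_rot: [[0.915, 0.404, 0.001], [0.404, -0.915, -0.0], [0.001, 0.0, -1.0]]
contact_force: [1.1, 1.9, 4.8]
gripper_width: 0.0235
grasp_force: 39.7
```

Emit:
apply_moves(series=[[[0,0,0],0.025,0.9],[[0,0,0],0.05,0.9],[[0,0,0],0.075,0.9],[[0,0,0],0.1,0.9],[[0,0,0],0.125,0.9],[[0,0,0],0.15,0.9],[[0,0,0],0.175,0.9],[[0,0,0],0.2,0.9],[[0,0,0],0.2,0.9]])

```text
clock: 11.47
tool_pos: [0.4893, -0.1611, 0.14]
eef_rot: [[0.977, 0.215, 0.001], [0.215, -0.977, -0.0], [0.001, 0.0, -1.0]]
contact_force: [2.5, 1.3, 5.3]
gripper_width: 0.0236
grasp_force: 39.7
```

```bash
python3 - <<'E'
from h import *
import json
s=telemetry.observe();i=cams.camera_info("wrist");im=cams.snapshot("wrist")
print(s["clock"],np.round(s["tool_pos"],4),np.round(s["eef_rot"],3).tolist(),np.round(s["contact_force"],2),np.round(s["wrist_torque"],3))
cv2.imwrite("pics/w5.png",im[:,:,::-1]);json.dump({k:np.array(i[k]).tolist() for k in i},open("w5.json","w"))
u,v=proj(i,[.4797,-.0843,.056]);print(u,v);u,v=int(u),int(v)
y0,x0=max(v-60,0),max(u-80,0);print(x0,y0)
a=im[y0:y0+120,x0:x0+160,::-1]
cv2.imwrite('pics/w5c.png',cv2.resize(a,None,fx=5,fy=5,interpolation=2))
E
```

```text
11.4667 [ 0.4893 -0.1611  0.14  ] [[0.977, 0.215, 0.001], [0.215, -0.977, -0.0], [0.001, 0.0, -1.0]] [2.46 1.27 5.27] [ 0.485 -0.936 -0.015]
206.55663629827492 205.29914370717168
126 145
```

View pics/w5c.png

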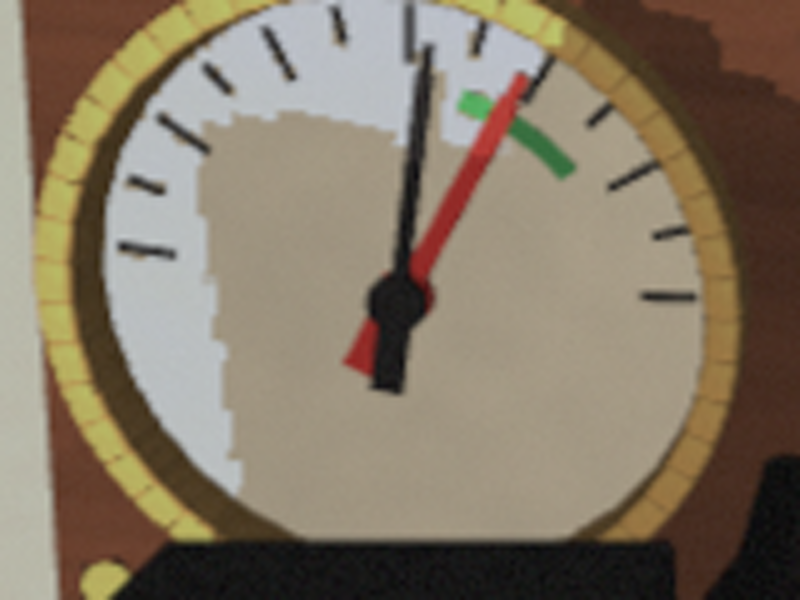

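The needle has moved to tip (428,48), with the pivot at (396,302) and the red tip at (522,78). From here I'll measure the angle with code.

```bash
cat > ang.py <<'E'
from h import *
import json
def angs(im,i,c=(.4797,-.0843),z=.056):
    im=im.astype(float);A=np.linspace(-1.2,1.2,481)   # world angle
    dk,rd=[],[]
    r=np.linspace(.017,.025,17)
    P=np.array([[proj(i,[c[0]+q*np.cos(a),c[1]+q*np.sin(a),z]) for q in r] for a in A]).astype(np.float32)
    S=cv2.remap(im.astype(np.float32),P[...,0],P[...,1],1)
    red=np.clip(S[...,0]-1.6*S[...,1]-10,0,None).mean(1)
    blk=np.clip(70-S.max(2),0,None).mean(1)
    f=lambda w:(lambda k:(A[abs(A-A[k])<.12]@w[abs(A-A[k])<.12])/w[abs(A-A[k])<.12].sum())(w.argmax())
    return f(blk),f(red),blk.max(),red.max()
if __name__=="__main__":
    import sys
    if len(sys.argv)>1: im=cv2.imread(f"pics/{sys.argv[1]}.png")[:,:,::-1];i=json.load(open(sys.argv[1]+".json"))
    else:
        s=telemetry.observe();i=cams.camera_info("wrist");im=cams.snapshot("wrist")
        print(s["clock"],np.round(s["tool_pos"],4),"yaw",np.arctan2(s["eef_rot"][1][0],s["eef_rot"][0][0]).round(3),np.round(s["contact_force"],2))
    n,r,a,b=angs(im,i);print("needle %.3f red %.3f remaining %.3f (%.0f %.0f)"%(n,r,n-r,a,b))
E
python3 ang.py w1; python3 ang.py w5
python3 - <<'E'
from h import *
import json
i=json.load(open("w5.json"));P=lambda x,y:plane(i,126+x/5,145+y/5,.056)[:2]
c,n,r=P(396,302),P(428,48),P(522,78);a=lambda v:np.arctan2(v[1],v[0])
print("manual",c,a(n-c),a(r-c),a(n-c)-a(r-c))
E
```

```text
needle 0.201 red -0.283 remaining 0.483 (34 60)
needle 0.059 red -0.303 remaining 0.362 (30 68)
manual [ 0.47943028 -0.08340514] 0.0033599569388958507 -0.34731208731573243 0.3506720442546283
```

Emit:
apply_moves(series=[[[0,0,0],0.025,0.9],[[0,0,0],0.05,0.9],[[0,0,0],0.075,0.9],[[0,0,0],0.1,0.9],[[0,0,0],0.125,0.9],[[0,0,0],0.15,0.9],[[0,0,0],0.175,0.9],[[0,0,0],0.2,0.9],[[0,0,0],0.225,0.9],[[0,0,0],0.25,0.9],[[0,0,0],0.275,0.9],[[0,0,0],0.3,0.9],[[0,0,0],0.3,0.9],[[0,0,0],0.3,0.9]])

```text
clock: 12.68
tool_pos: [0.4893, -0.1611, 0.14]
eef_rot: [[0.997, -0.082, 0.001], [-0.082, -0.997, -0.0], [0.001, -0.0, -1.0]]
contact_force: [3.1, 0.7, 4.9]
gripper_width: 0.0238
grasp_force: 39.7
```

```bash
python3 ang.py
```

```text
12.6833 [ 0.4893 -0.1611  0.14  ] yaw -0.082 [3.15 0.73 4.94]
needle -0.228 red -0.325 remaining 0.097 (42 62)
```

Emit:
apply_moves(series=[[[0,0,0],0.02,0.9],[[0,0,0],0.04,0.9],[[0,0,0],0.06,0.9],[[0,0,0],0.06,0.9],[[0,0,0],0.06,0.9],[[0,0,0],0.06,0.9]])

```text
clock: 13.23
tool_pos: [0.4893, -0.1612, 0.14]
eef_rot: [[0.99, -0.142, 0.001], [-0.142, -0.99, -0.0], [0.001, -0.0, -1.0]]
contact_force: [3.0, 1.6, 5.9]
gripper_width: 0.024
grasp_force: 39.7
```

```bash
python3 - <<'E'
from ang import *
s=telemetry.observe();i=cams.camera_info("wrist");im=cams.snapshot("wrist")
print(angs(im,i),angs(im,i,(.4794,-.0836)),s["contact_force"])
u,v=proj(i,[.49,-.0843,.056]).astype(int);y0,x0=max(v-50,0),max(u-60,0);print(x0,y0)
cv2.imwrite('pics/w6c.png',cv2.resize(im[y0:y0+100,x0:x0+120,::-1],None,fx=6,fy=6,interpolation=2))
json.dump({k:np.array(i[k]).tolist() for k in i},open("w6.json","w"))
E
```

```text
(np.float64(-0.27585687001628795), np.float64(-0.34703725846060546), np.float32(41.911304), np.float32(45.637672)) (np.float64(-0.30389827964928373), np.float64(-0.3746437467744416), np.float32(42.11914), np.float32(43.625824)) [3.01246707 1.59420106 5.85403515]
150 179
```

View pics/w6c.png

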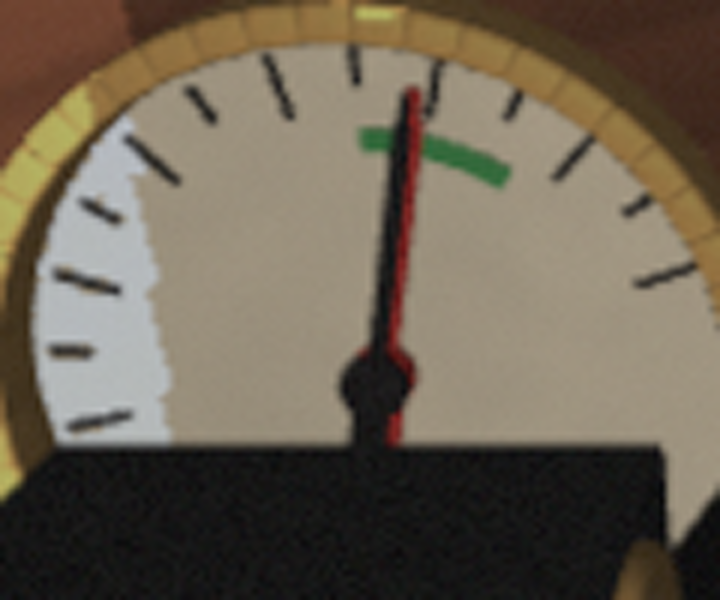

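The needle now lies over the red hand: the tips are at (411,92) and (418,100), and both hands are parallel. I'll hold, relieve the side pressure, and lift straight out.

Emit:
apply_moves(series=[[[0,0,0],0,0.9],[[0,0,0],0,0.9],[[0,0,0],0,0.9],[[0,0,0],-0.03,0.9],[[0,0,0],-0.06,0.9],[[0,0,0],-0.06,0.9],[[0,0,-0.2],-0.06,0.9],[[0,0,-0.5],-0.06,0.9],[[0,0,-1],-0.06,0.9],[[0,0,-2],-0.06,0.9],[[0,0,-4],-0.06,0.9],[[0,0,-7],-0.06,0.9],[[0,0,-11],-0.06,0.9],[[0,0,-11],-0.06,0.9],[[0,0,-11],-0.06,0.9]])

```text
clock: 14.53
tool_pos: [0.4893, -0.1617, 0.2523]
eef_rot: [[0.997, -0.082, 0.003], [-0.082, -0.997, -0.001], [0.003, 0.001, -1.0]]
contact_force: [-0.6, 0.3, -1.9]
gripper_width: 0.0236
grasp_force: 39.7
```

```bash
python3 ang.py; python3 - <<'E'
from h import *
s=telemetry.observe();R=np.array(s["eef_rot"])
print(shift([.4836,.1421,.25],s),np.arctan2(R[1,0],R[0,0]),"target yaw .131",s["qpos"])
E
```

```text
14.5333 [ 0.4893 -0.1617  0.2523] yaw -0.082 [-0.63  0.31 -1.89]
needle -0.292 red -0.341 remaining 0.049 (26 7)
[-2.970e+00 -3.021e+01  2.000e-02] -0.08185773677457134 target yaw .131 [ 0.45098277  0.06730853 -0.22841669  1.77180679  0.01625993  1.30396551
 -1.4338718 ]
```

Emit:
apply_moves(series=[[[-1,-8,0],-0.1,0.9],[[-2,-18,0],-0.21,0.9],[[-2.97,-30.2,0],-0.21,0.9],[[-2.97,-30.2,0],-0.21,0.9],[[-2.97,-30.2,0],-0.21,0.9],[[-2.97,-30.2,0],-0.21,0.9],[[-2.97,-30.2,0],-0.21,0.9],[[-2.97,-30.2,0],-0.21,0.9],[[-2.97,-30.2,0],-0.21,0.9],[[-2.97,-30.2,0],-0.21,0.9],[[-2.97,-30.2,0],-0.21,0.9],[[-2.97,-30.2,0],-0.21,0.9],[[-2.97,-30.2,0],-0.21,0.9],[[-2.97,-30.2,0],-0.21,0.9]])

```text
clock: 15.75
tool_pos: [0.4838, 0.1412, 0.2496]
eef_rot: [[0.992, 0.127, -0.0], [0.127, -0.992, -0.0], [-0.0, 0.0, -1.0]]
contact_force: [-0.4, -0.2, -0.7]
gripper_width: 0.0241
grasp_force: 39.7
```

```bash
python3 - <<'E'
from h import *
s=telemetry.observe();i=cams.camera_info("wrist");im=cams.snapshot("wrist")
print(s["clock"],s["tool_pos"],shift([.4837,.1421,.1165],s),np.array(s["eef_rot"]).round(3).tolist())
# hole by darkness
u,v=proj(i,[.4836,.1414,.07]);print(u,v)
g=cv2.cvtColor(im,cv2.COLOR_RGB2GRAY)[int(v)-18:int(v)+19,int(u)-22:int(u)+23]
m=(g<48).astype(np.uint8);n,_,st,ce=cv2.connectedComponentsWithStats(m)
for k in range(1,n):
    if st[k,4]>20: print(st[k],ce[k]+[int(u)-22,int(v)-18])
E
```

```text
15.75 [0.48381833 0.14120655 0.24964595] [ 0.   -0.09 13.31] [[0.992, 0.127, -0.0], [0.127, -0.992, -0.0], [-0.0, 0.0, -1.0]]
319.41040297438474 181.54310833189626
[ 12  12  21  17 247] [318.7611336  183.34008097]
```

Emit:
apply_moves(series=[[[0,-0.1,2],0,0.9],[[0,-0.1,4],0,0.9],[[0,-0.1,6],0,0.9],[[0,-0.1,7.5],0,0.9],[[0,-0.1,9],0,0.9],[[0,-0.1,10.5],0,0.9],[[0,-0.1,12],0,0.9],[[0,-0.1,12.6],0,0.9],[[0,-0.1,13],0,0.9],[[0,-0.1,13.1],0,0.9],[[0,-0.1,13.1],0,0.9],[[0,-0.1,13.1],0,0.9]])

```text
clock: 16.8
tool_pos: [0.4841, 0.1434, 0.1196]
eef_rot: [[0.992, 0.128, 0.001], [0.128, -0.992, 0.0], [0.001, -0.0, -1.0]]
contact_force: [0.2, -0.6, -1.5]
gripper_width: 0.0237
grasp_force: 39.7
```

Emit:
apply_moves(series=[[[0,0,0.1],0,0.9],[[0,0,0.2],0,0.9],[[0,0,0.2],0,0.9]])

```text
clock: 17.05
tool_pos: [0.4837, 0.1432, 0.1169]
eef_rot: [[0.992, 0.128, 0.0], [0.128, -0.992, 0.0], [0.0, -0.0, -1.0]]
contact_force: [-0.2, -0.7, -0.3]
gripper_width: 0.0235
grasp_force: 39.7
```

Emit:
apply_moves(series=[[[0,0.1,0.03],0,0.9],[[0,0.1,0.03],0,0.9],[[0,0.1,0.03],0,0.6],[[0,0.1,0.03],0,0],[[0,0.1,0.03],0,0],[[0,0.1,0.03],0,0],[[0,0.1,0.03],0,0],[[0,0.1,0.03],0,0],[[0,0.1,0.03],0,0],[[0,0.1,0.03],0,0],[[0,0.1,0.03],0,0],[[0,0.1,0.03],0,0],[[0,0.1,0.03],0,0],[[0,0.1,0.03],0,0]])

```text
clock: 18.22
tool_pos: [0.4837, 0.1423, 0.1165]
eef_rot: [[0.992, 0.128, -0.0], [0.128, -0.992, 0.0], [-0.0, -0.0, -1.0]]
contact_force: [-0.4, -0.2, -0.4]
gripper_width: 0.0861
grasp_force: 0.0
```

Emit:
apply_moves(series=[[[0,0,-2],0,0],[[0,0,-5],0,0],[[0,0,-9],0,0],[[0,0,-13],0,0],[[0,0,-16],0,0],[[0,0,-16],0,0],[[0,0,-16],0,0],[[0,0,-16],0,0],[[0,0,-16],0,0],[[0,0,-16],0,0],[[0,0,-16],0,0],[[0,0,-16],0,0]])

```text
clock: 19.22
tool_pos: [0.4835, 0.1421, 0.2758]
eef_rot: [[0.992, 0.128, -0.001], [0.128, -0.992, -0.0], [-0.001, -0.0, -1.0]]
contact_force: [0.3, 0.1, -0.2]
gripper_width: 0.087
grasp_force: 0.0
```

```bash
python3 - <<'E'
from h import *
i=cams.camera_info("wrist");im=cams.snapshot("wrist").astype(int)
# expect orange handle top at z~.155 over hole; cap centre
c=proj(i,[.484,.141,.158]);print("expected cap",c)
u,v=c.astype(int);g=im[v-30:v+30,u-30:u+30]
org=((g[...,0]>2*g[...,2]+30)&(g[...,0]>90)).astype(np.uint8)
m=(g.max(2)<50).astype(np.uint8);n,_,st,ce=cv2.connectedComponentsWithStats(m)
for k in range(1,n):
    if st[k,4]>60:
        p=ce[k]+[u-30,v-30];print("dark",st[k],p,plane(i,*p,.158).round(4))
s0=cv2.imread("pics/side0.png")[:,:,::-1].astype(int);s1=cams.snapshot("side").astype(int)
for n,(x0,x1,y0,y1) in dict(driver=(312,335,185,240),glass=(205,245,230,300),cork=(278,302,135,188)).items():
    print(n,abs(s1-s0)[y0:y1,x0:x1].mean().round(1))
print(telemetry.observe()["tool_pos"])
E
```

```text
expected cap [321.22011665 199.86222295]
dark [ 19  21  21  21 340] [320.04411765 200.28529412] [0.4835 0.1419 0.158 ]
driver 15.3
glass 7.1
cork 18.8
[0.48359309 0.14221381 0.27611837]
```

```bash
python3 -c "
from cell import robot
print(robot.close_job())"
```

```text
the job is handed in; nothing more can be done
None
```

The job is handed in: I turned the needle to the red hand with about 5–6 N on the slot floor, and stood the driver back in its stand at its starting height. I kept clear of the glass and corkscrew, but the side-view comparison of the corkscrew was inconclusive and I did not recheck it. No verdict came back.

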